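# Swap the containers round onto their own mats

### The arm

A 6-joint arm with a two-finger parallel gripper is mounted at the origin on a cart in front of the work surface, level with it; the furniture and walls round the work are solid. World frame = base frame: x ahead of the robot, y to its left, z up, the work surface at z = 0. Lengths are in mm, angles in degrees, forces in N, time in s.
With the tool pointing down it reaches from about 225 to 725 mm from the base axis. Payload 3.1 kg.
Tool frame: the origin (TCP) lies midway between the tips of the shut fingers; the grasp point (between the pads) lies behind it (ctrl.grip_point_offset is the z of the grasp point in the tool frame, in mm); z points along the fingers, y is the direction in which the jaws open and shut (so a half turn about z gives the same grasp; the last joint's range is limited). The gripper opens to 85 mm and grips with 20 to 120 N. Pads are 22 mm wide; open, the fingers measure 114 mm over their backs; the gripper's body (76 mm by 85 mm) begins 54 mm behind the grasp point. The pads swing forward as they close: fully open they stand 13 mm farther back than shut.
Start: joints at [-74.989, 2.75, 5.684, 92.934, 0, 82.678], TCP at [199.486, -485.616, 207.612] pointing down, gripper open.
Joint ranges: [-166.93, 166.93], [-56.73, 111.36], [-69.38, 81.34], [-121.58, 131.49], [-85.45, 84.26], [-180, 180]. Speed limits (degrees/s): [159.86, 159.86, 180, 180, 180, 180].

### API

Orientations are given as [roll, pitch, yaw] about the fixed x, y, z axes, in that order (R = Rz(yaw) Ry(pitch) Rx(roll)).
In Python, from plant import ctrl, optics, workorder gives the robot as it stands.
- The arm moves only by the tool apply_moves, never from a script. Its argument "plan" is text: rows parted by semicolons, each of 7 numbers parted by spaces: the turn, a rotation vector about the tool's x, y, z in degrees, then the shift along the tool's x, y, z in cm, then the gripper command: -1 is shut, 1 is fully open, values between are in proportion. A call has 1 to 12 rows; each row is the pose to reach, as a shift and turn from the pose commanded when the call began, along the tool's axes at that moment; what a row does not reach only later rows make up. A row lasts 1/8 s, in which the tool goes at most 62.5 mm and 10.7 degrees, less where a joint would pass 70% of its speed; a pose out of reach is approached as far as the arm can. A call with a gripper value outside its range is refused whole. The fingers move at their own pace and stop on an object; "newtons" is the grip in N (left out, the last holds). Time passes only in rows, so rows that repeat a pose let the fingers close. It gives the time, the measured TCP pose, the force and the opening at its end, in the units of the state.
- ctrl.get_state(): the state, without advancing time (a new reading comes with each control period).
- optics.camera(name): name is "scene" or "side" or "wrist"; returns (picture, depth): 480x640x3 uint8, red, green, blue; 480x640 float32, mm along the optical axis (not along the pixel's ray), 0 where there is no reading.
- optics.camera_params(name): a dict with "camera_matrix" (3x3 intrinsics, pixels), "position" and "attitude" of the camera in the world; the wrist camera has in their place "T_tool_cam" (4x4, takes a point from camera to tool coordinates, whose origin is the TCP and whose axes are the flange's). Camera axes: x right, y up, looking along -z (the intrinsics and any distortion apply to the point x, -y, -z); pixel columns grow to the right and rows downward; lengths in mm; the calibration is good to about 2 mm. A picture is of the moment at which its call begins: read the wrist's pose just before it. camera_params takes no time and is no camera call.
- workorder.finish_job(): hands the job in, once; it reports no verdict.
The state is a dict: "time_s": time; "q": joint angles; "dq": joint speeds; "joint_efforts": joint torques, N m; "tcp_pos": TCP position; "ee_rot": TCP orientation; "wrist_force": force on the tool from outside, world axes, zero at the start; "torque": the same for the moment, N m; "gripper_width": opening from 0.0 (shut) to 1.0 (fully open).
Only numpy, scipy, OpenCV 4.12 (cv2) and the standard library are available. Lean on these libraries where they do the work, as an engineer would, in place of code of your own. Each camera call takes 0.05 s, during which the arm holds its last target. There are 200 camera calls.

### The job

The four containers have been put back on the wrong rubber mats: swap them round so that each stands upright in the middle of the mat that goes with its size, the narrowest container on the smallest mat and so on up to the widest container on the largest mat. Only one fits in the middle of a mat at a time, so park one upright on a free patch of bench when you need to. Tip nothing over, and leave the brass weight and the timer where they stand.

Things in the scene. Friction and masses are not known exactly. Their poses are not given: they have to be found in the camera images.
- vial: Narrowest container: small clear glass sample vial with white snap cap, 23 mm across, 46 mm tall. Body of 23 mm up to 39 mm height, cap 20 mm across above. Origin: centre of its underside; z up its axis. At the start it stands on a mat that is not its own.
- dropper_bottle: Second narrowest: white dropper bottle with a blue nozzle cap, 34 mm across, 88 mm tall. Straight body of 34 mm up to about 60 mm height, cap 24 mm across to 72 mm, then the narrow nozzle. Origin: centre of its underside; z up its axis. At the start it stands on a mat that is not its own.
- beaker: Second widest: small clear open beaker, 42 mm across the body, 47 mm across the rim (top 6 mm), 58 mm tall; grasp it round the outside of the body. Origin: centre of its underside; z up its axis. At the start it stands on a mat that is not its own.
- wash_bottle: Widest and tallest container: white plastic bottle with red screw cap, 62 mm across the body, 150 mm tall. The cap, 45 mm across, reaches from 120 to 150 mm height and is the easy place to grasp; the shoulder below it widens. Origin: centre of its underside; z up its axis. At the start it stands on a mat that is not its own.
- mat_small: Smallest of four flat round black rubber mats fixed on the bench (diameters 62, 80, 98 and 116 mm, all 6 mm thick): this one 62 mm across. Origin: centre of its underside, on the bench; z up. The four mats change places from start to start
- mat_medium: Second smallest of four flat round black rubber mats fixed on the bench (diameters 62, 80, 98 and 116 mm, all 6 mm thick): this one 80 mm across. Origin: centre of its underside, on the bench; z up. The four mats change places from start to start
- mat_large: Second largest of four flat round black rubber mats fixed on the bench (diameters 62, 80, 98 and 116 mm, all 6 mm thick): this one 98 mm across. Origin: centre of its underside, on the bench; z up. The four mats change places from start to start
- mat_extra_large: Largest of four flat round black rubber mats fixed on the bench (diameters 62, 80, 98 and 116 mm, all 6 mm thick): this one 116 mm across. Origin: centre of its underside, on the bench; z up. The four mats change places from start to start
- weight: Bystander: loose brass balance weight, 22 mm across, 26 mm tall, standing between the mats; to be left alone. Origin: centre of its underside. The level bench between the four mats is bare but for this weight, so containers can be parked there (the timer stands behind); other equipment stands outside the area of the mats, at least 6 cm from the mat centres
- timer: Bystander: loose small upright digital timer, white, 23 x 60 x 60 mm (x, y, z), behind the mats; to be left alone. Origin: centre of its underside
There are look-alikes about, which are no part of the job. What is shaped like the dropper_bottle but red is not meant. Leave any purple look-alike of the vial alone.

How it is judged (in metres and radians):
At the end, for the whole second after the job is handed in: Vial on the 62 mm mat, dropper bottle on the 80 mm mat, beaker on the 98 mm mat, wash bottle on the 116 mm mat: each within 15 mm of its mat's centre, standing on it upright (within 0.12 rad), at rest and released (horizontal distance between vial and mat_small below 0.015 m and z of vial in the frame of mat_small between 0.002 and 0.01 m and angle between each of vial, dropper_bottle, beaker, wash_bottle's own z axis and vertical below 0.12 rad and linear speed of each of vial, dropper_bottle, beaker, wash_bottle below 0.02 m/s and angular speed of each of vial, dropper_bottle, beaker, wash_bottle below 0.2 rad/s and contact force between each of vial, dropper_bottle, beaker, wash_bottle and the fingers below 0.05 N and horizontal distance between dropper_bottle and mat_medium below 0.015 m and z of dropper_bottle in the frame of mat_medium between 0.002 and 0.01 m and horizontal distance between beaker and mat_large below 0.015 m and z of beaker in the frame of mat_large between 0.002 and 0.01 m and horizontal distance between wash_bottle and mat_extra_large below 0.015 m and z of wash_bottle in the frame of mat_extra_large between 0.002 and 0.01 m); the robot touches nothing.
It fails at once if a container is tipped over (leans more than 0.7 rad) (angle between any of vial, dropper_bottle, beaker, wash_bottle's own z axis and vertical above 0.7 rad).
It fails at once if the brass weight or the timer is disturbed (shifted by more than 20 mm or tipped) (distance of any of weight, timer from where it was at the start of the episode above 0.02 m or angle between any of weight, timer's own z axis and vertical above 0.5 rad).
It also fails if it takes over 144 s, if anything falls off the work surface, if the arm or the gripper's body presses on something with over 40 N, if the wrist force passes 120 N, or if a joint passes its speed limit or range.

## Working session

There is one attempt and no reset: what is moved stays moved. The work goes in short steps, Python scripts to look and compute and a tool call to move; the robot and the scene stay as the last step left them, time stands still between calls to the robot, and variables do not carry over. Pictures are saved under pics/ and viewed, about 12 in all and at most 16, crops included, and the job is handed in when it is done.

Besides the shell and the picture viewer there is one more tool, called by a JSON object that holds its "fn" and its "kwargs", one argument or row to a line. apply_moves: Moves the arm, as the interface text tells. Its arguments: {"type":"object","properties":{"plan":{"type":"string"},"newtons":{"type":"number"}},"required":["plan"]}

```bash
ls; mkdir -p pics; cat > h.py <<'E'
import numpy as np,cv2
from plant import ctrl,optics,workorder
from scipy.spatial.transform import Rotation as R
def pose(p,s=None):
    if 'T_tool_cam' in p:
        s=s or ctrl.get_state(); T=np.array(p['T_tool_cam']); Rt=R.from_euler('xyz',s['ee_rot'],degrees=True).as_matrix()
        return Rt@T[:3,:3], Rt@T[:3,3]+np.array(s['tcp_pos'])
    a=np.array(p['attitude']); return (a if a.shape==(3,3) else R.from_euler('xyz',a,degrees=True).as_matrix()),np.array(p['position'])
def onplane(uv,z,p,s=None):
    Rm,c=pose(p,s); K=np.array(p['camera_matrix']); d=np.linalg.inv(K)@np.c_[np.atleast_2d(uv),np.ones(len(np.atleast_2d(uv)))].T
    w=(Rm@(d*np.array([[1],[-1],[-1]]))).T
    return c+w*((z-c[2])/w[:,2])[:,None]
E
python3 - <<'E'
from h import *
for n in ["scene","side","wrist"]:
    p=optics.camera_params(n); print(n,p)
    im,d=optics.camera(n); cv2.imwrite(f'pics/{n}0.png',im[:,:,::-1]); np.save(f'{n}0.npy',d)
print(ctrl.get_state(),ctrl.grip_point_offset)
E
```

```text
pics
scene {'camera_matrix': array([[577.90913919,   0.        , 328.38059575],
       [  0.        , 577.90913919, 232.32958003],
       [  0.        ,   0.        ,   1.        ]]), 'position': array([ 12.54387097, 600.66143522, 581.79274091]), 'attitude': array([  52.13160512,    1.08642318, -128.44055463])}
side {'camera_matrix': array([[510.9541329 ,   0.        , 324.97154527],
       [  0.        , 510.9541329 , 241.1193454 ],
       [  0.        ,   0.        ,   1.        ]]), 'position': array([424.87160597, 817.234289  , 570.82348742]), 'attitude': array([ 5.19105443e+01,  1.24899801e-01, -1.70895654e+02])}
wrist {'camera_matrix': array([[386.01809992,   0.        , 316.6868564 ],
       [  0.        , 386.01809992, 238.06470367],
       [  0.        ,   0.        ,   1.        ]]), 'T_tool_cam': array([[-1.00832288e-03,  9.58679665e-01,  2.84485997e-01,
         7.14604854e+01],
       [ 9.99999439e-01,  1.05898842e-03, -2.42836270e-05,
         2.85370273e-01],
       [-3.24547595e-04,  2.84485813e-01, -9.58680195e-01,
        -1.67638958e+02],
       [ 0.00000000e+00,  0.00000000e+00,  0.00000000e+00,
         1.00000000e+00]])}
{'time_s': 0.15, 'q': array([-7.49875059e+01,  2.78302074e+00,  5.61212796e+00,  9.29347222e+01,
        1.25191398e-04,  8.26798243e+01]), 'dq': array([-0.10741426, -0.14120721,  0.28506719, -0.03590492,  0.01938321,
       -0.00661976]), 'joint_efforts': array([ 1.88085847e-03, -3.39260209e+01,  3.20423055e+01,  1.53823046e-02,
       -6.74820490e-05,  4.66400678e-06]), 'tcp_pos': array([ 199.36156019, -485.10459009,  206.68633219]), 'ee_rot': array([-1.79895262e+02, -1.35809784e-02,  2.23326572e+01]), 'wrist_force': array([-0.87349495,  0.03477517,  0.615948  ]), 'torque': array([0.02350002, 0.00195147, 0.01033892]), 'gripper_width': 0.9969797199703498} -18.700000000000003
```

View pics/scene0.png

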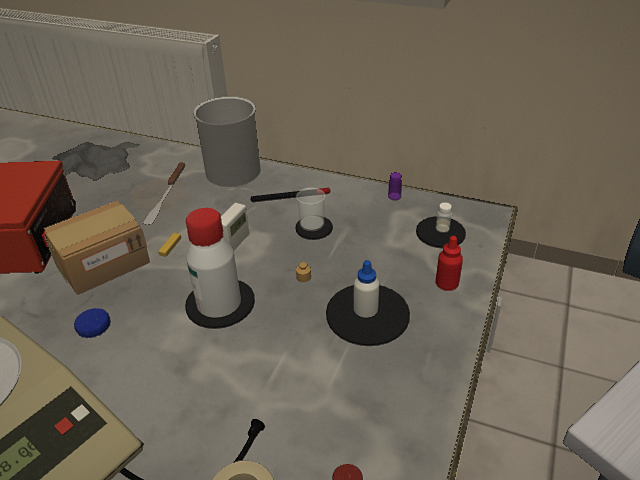

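View pics/side0.png

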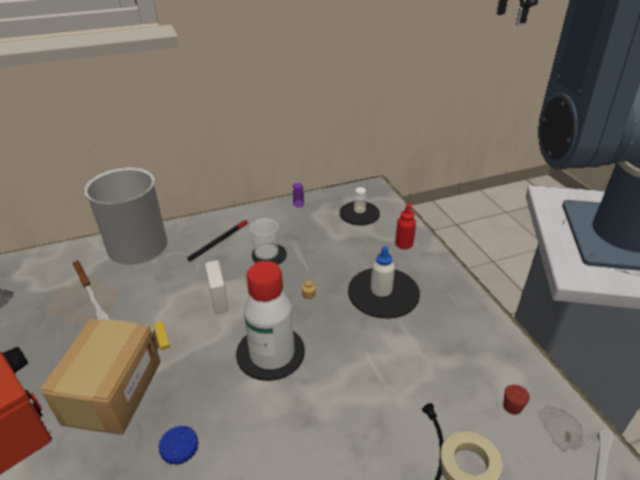

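Scene view: the wash bottle (220,265) is on one mat, the blue dropper bottle (367,290) on the biggest, the beaker (312,210) on a small one and the vial (444,217) on another. The look-alikes are the red bottle (450,265) and the purple vial (395,186). The weight is at (304,271) and the timer at (235,225). Next I'll measure the mats and containers in both views.

```bash
cat > m.py <<'E'
from h import *
from scipy.optimize import least_squares
seeds={'scene':{'wash':(220,302),'drop':(368,325),'beak':(314,230),'vial':(441,236)},'side':{'wash':(265,362),'drop':(385,300),'beak':(268,256),'vial':(360,216)}}
for n in seeds:
    im=cv2.imread(f'pics/{n}0.png'); p=optics.camera_params(n)
    m=(im.max(2)<60).astype(np.uint8)
    _,lab,st,_=cv2.connectedComponentsWithStats(m)
    for k,(u,v) in seeds[n].items():
        w=lab[v-25:v+26,u-45:u+46]; ids=np.bincount(w[w>0]); i=ids.argmax()
        cs,_=cv2.findContours((lab==i).astype(np.uint8),0,cv2.CHAIN_APPROX_NONE); c=max(cs,key=len)[:,0,:].astype(float)
        X=onplane(c,4,p)[:,:2]
        f=lambda q:np.hypot(*(X-q[:2]).T)-q[2]
        h=cv2.convexHull(c.astype(np.int32))[:,0,:]
        r=least_squares(f,[*X.mean(0),40],loss='soft_l1',f_scale=1)
        print(n,k,'npx',ids[i],'mat c',r.x[:2].round(1),'diam',(2*r.x[2]).round(1))
    # coloured tops
    hsv=cv2.cvtColor(im,cv2.COLOR_BGR2HSV)
for n,pts in {'scene':{'washcap':((206,215),150),'nozz':((367,264),88),'vialcap':((445,205),46),'vialbase':((444,230),6),'beakrim':((311,192),58),'weight':((304,265),26),'redbot':((454,240),88),'purple':((396,175),46)},
 'side':{'washcap':((265,270),150),'nozz':((384,249),88),'vialcap':((361,190),46),'beakrim':((264,228),58),'weight':((309,284),26),'redbot':((408,207),88),'purple':((298,186),46)}}.items():
    for k,(uv,z) in pts.items(): print(n,k,onplane(uv,z,optics.camera_params(n))[0].round(0))
E
python3 m.py
```

```text
scene wash npx 1214 mat c [573.8 365.5] diam 94.4
scene drop npx 2876 mat c [424.8 218.8] diam 113.7
scene beak npx 412 mat c [627.2 157.4] diam 58.8
scene vial npx 919 mat c [489.    9.5] diam 73.5
side wash npx 1083 mat c [576.9 365. ] diam 91.0
side drop npx 2054 mat c [427.9 218.2] diam 109.8
side beak npx 128 mat c [619.6 152.1] diam 34.3
side vial npx 557 mat c [489.2   5.5] diam 72.5
scene washcap [581. 359. 150.]
scene nozz [431. 216.  88.]
scene vialcap [495.  -7.  46.]
scene vialbase [484.   1.   6.]
scene beakrim [648. 145.  58.]
scene weight [541. 240.  26.]
scene redbot [393.  92.  88.]
scene purple [610. -10.  46.]
side washcap [575. 356. 150.]
side nozz [433. 214.  88.]
side vialcap [489. -11.  46.]
side beakrim [637. 152.  58.]
side weight [543. 242.  26.]
side redbot [401.  96.  88.]
side purple [611.  -6.  46.]
```

{"fn": "apply_moves", "kwargs": {
  "plan": "0 0 -158 54 -50.5 -5 1;0 0 -158 54 -50.5 -5 1;0 0 -158 54 -50.5 -5 1;0 0 -158 54 -50.5 -5 1;0 0 -158 54 -50.5 -5 1;0 0 -158 54 -50.5 -5 1;0 0 -158 54 -50.5 -5 1;0 0 -158 54 -50.5 -5 1;0 0 -158 54 -50.5 -5 1;0 0 -158 54 -50.5 -5 1;0 0 -158 54 -50.5 -5 1;0 0 -158 54 -50.5 -5 1",
  "newtons": 30
}}

```text
time_s: 1.65
tcp_pos: [507.5, 189.1, 257.2]
ee_rot: [-180.0, -0.0, 151.7]
wrist_force: [1.1, -0.8, 0.4]
gripper_width: 1.002
```

{"fn": "apply_moves", "kwargs": {
  "plan": "0 0 -28 0 0 0 1;0 0 -28 0 0 0 1;0 0 -28 0 0 0 1;0 0 -28 0 0 0 1;0 0 -28 0 0 0 1"
}}

```text
time_s: 2.28
tcp_pos: [507.0, 186.6, 257.4]
ee_rot: [-180.0, -0.0, 179.2]
wrist_force: [-0.5, 0.2, -0.2]
gripper_width: 1.001
```

```bash
python3 - <<'E'
from h import *
s=ctrl.get_state(); im,d=optics.camera("wrist"); cv2.imwrite('pics/w1.png',im[:,:,::-1]); np.save('w1.npy',d)
import pickle; pickle.dump(s,open('w1.pkl','wb')); print(s['tcp_pos'],s['ee_rot'],s['time_s'])
E
```

```text
[506.96352111 186.62435988 257.36928192] [-1.79992416e+02 -2.73812861e-02  1.79152294e+02] 2.275
```

View pics/w1.png

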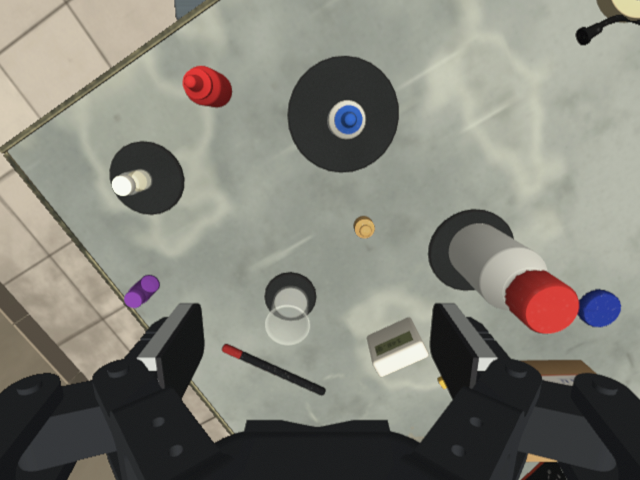

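Wrist view, with the gripper above the bench: mats XL (343,113), medium (147,178), small (290,296) and large (475,250). Nozzle at (348,118), vial cap (124,184), beaker rim (287,325), wash cap (552,302), weight (365,228), timer (397,347).

```bash
cat > m2.py <<'E'
from h import *
from scipy.optimize import least_squares
import pickle
s=pickle.load(open('w1.pkl','rb')); p=optics.camera_params('wrist'); im=cv2.imread('pics/w1.png')
m=(im.max(2)<75).astype(np.uint8); m[300:,:]&=(np.indices((180,640))[1]<330)&(np.indices((180,640))[1]>230)
_,lab,st,ce=cv2.connectedComponentsWithStats(m)
for k,(u,v) in {'XL':(310,110),'M':(170,170),'S':(285,285),'L':(445,245)}.items():
    i=lab[v,u]; cs,_=cv2.findContours((lab==i).astype(np.uint8),0,cv2.CHAIN_APPROX_NONE); c=max(cs,key=len)[:,0,:].astype(float)
    X=onplane(c,5,p,s)[:,:2]
    r=least_squares(lambda q:np.hypot(*(X-q[:2]).T)-q[2],[*X.mean(0),40],loss='soft_l1',f_scale=1)
    print(k,st[i,4],r.x[:2].round(1),'diam',(2*r.x[2]).round(1))
hsv=cv2.cvtColor(im,cv2.COLOR_BGR2HSV)
for k,uv,z in [('nozz',(349,118),88),('vialcap',(123,185),46),('beakrim',(287,325),58),('beakbase',(290,303),8),('washcap',(552,303),150),('weight',(364,227),26),('timerfar',(397,375),60),('timer tl',(368,352),60),('timer tr',(416,322),60),('timer br',(427,352),60),('timer bl',(378,377),60),('redbot',(198,84),88)]:
    print(k,onplane(uv,z,p,s)[0].round(1))
E
python3 m2.py
```

```text
XL 8829 [426.7 214.1] diam 113.5
M 3350 [487.7   2.4] diam 76.6
S 910 [629.1 152.3] diam 57.7
L 2262 [575.9 360.5] diam 93.6
nozz [429.8 214.   88. ]
vialcap [488.7  -4.6  46. ]
beakrim [638.4 152.2  58. ]
beakbase [637.2 152.    8. ]
washcap [571.2 368.7 150. ]
weight [540.5 235.8  26. ]
timerfar [700.7 271.2  60. ]
timer tl [671.2 238.6  60. ]
timer tr [635.9 288.4  60. ]
timer br [672.2 302.3  60. ]
timer bl [702.9 250.3  60. ]
redbot [401.4  90.8  88. ]
```

{"fn": "apply_moves", "kwargs": {
  "plan": "0 0 0 7.8 2.9 5 1;0 0 0 7.8 2.9 10 1;0 0 0 7.8 2.9 12 1;0 0 0 7.8 2.9 12 1;0 0 0 7.8 2.9 12 1"
}}

```text
time_s: 2.95
tcp_pos: [430.8, 216.9, 139.5]
ee_rot: [179.9, 0.2, 179.2]
wrist_force: [-0.5, 0.5, 0.3]
gripper_width: 1.003
```

```bash
cat > w.py <<'E'
import sys,pickle
from h import *
n=sys.argv[1]; s=ctrl.get_state(); im,d=optics.camera("wrist"); cv2.imwrite(f'pics/{n}.png',im[:,:,::-1]); pickle.dump(s,open(f'{n}.pkl','wb'))
print(s['time_s'],s['tcp_pos'].round(1),s['ee_rot'].round(2))
E
python3 w.py w2; python3 - <<'E'
from h import *; import pickle
s=pickle.load(open('w2.pkl','rb'));p=optics.camera_params('wrist');im=cv2.imread('pics/w2.png');h=cv2.cvtColor(im,cv2.COLOR_BGR2HSV)
m=((h[:,:,0]>100)&(h[:,:,0]<125)&(h[:,:,1]>150)&(h[:,:,2]>80)).astype(np.uint8)
_,l,st,ce=cv2.connectedComponentsWithStats(m)
for i in range(1,len(st)):
    if st[i,4]>100: print(st[i],ce[i],onplane(ce[i],75,p,s)[0].round(1))
E
```

```text
2.95 [430.8 216.9 139.5] [1.7995e+02 1.7000e-01 1.7921e+02]
[ 296  225   37   38 1131] [313.80282935 243.3510168 ] [430.3 214.4  75. ]
```

View pics/w2.png

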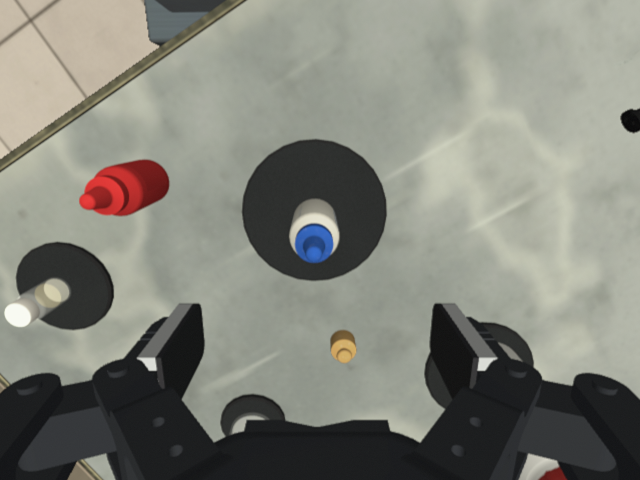

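The wrist view shows the dropper bottle (314,243) centred between the open fingers, and its colour (white with blue cap) is right. Descend and grip.

{"fn": "apply_moves", "kwargs": {
  "plan": "0 0 0 0 -0.2 5 1;0 0 0 0 -0.2 8 1;0 0 0 0 -0.2 10.6 1;0 0 0 0 -0.2 10.6 1;0 0 0 0 -0.2 10.6 0;0 0 0 0 -0.2 10.6 -1;0 0 0 0 -0.2 10.6 -1;0 0 0 0 -0.2 10.6 -1;0 0 0 0 -0.2 10.6 -1;0 0 0 0 -0.2 10.6 -1",
  "newtons": 30
}}

```text
time_s: 4.25
tcp_pos: [430.6, 215.1, 33.0]
ee_rot: [180.0, 0.2, 179.2]
wrist_force: [0.1, -0.6, 5.8]
gripper_width: 0.332
```

{"fn": "apply_moves", "kwargs": {
  "plan": "0 0 0 0 0 -2 -1;0 0 0 0 0 -4 -1;0 0 0 0 3 -4 -1;0 0 0 0 7 -4 -1;0 0 0 0 10 -4 -1;0 0 0 0 11 -4 -1;0 0 0 0 11 -4 -1;0 0 0 0 11 -2 -1;0 0 0 0 11 0 -1;0 0 0 0 11 0.5 -1;0 0 0 0 11 0.5 -1"
}}

```text
time_s: 5.62
tcp_pos: [431.1, 323.3, 27.4]
ee_rot: [-179.9, 0.0, 179.2]
wrist_force: [-0.4, -2.0, 2.1]
gripper_width: 0.328
```

```bash
python3 - <<'E'
from h import *
im,d=optics.camera("scene"); cv2.imwrite('pics/s1.png',im[100:460,150:550,::-1])
print(ctrl.get_state()['wrist_force'],ctrl.get_state()['gripper_width'])
E
```

```text
[-1.44616953 -1.88916477  3.60353046] 0.3298719204148951
```

View pics/s1.png

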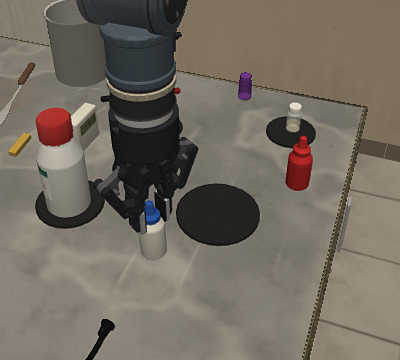

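{"fn": "apply_moves", "kwargs": {
  "plan": "0 0 0 0 0 0 -0.2;0 0 0 0 0 0 0.2;0 0 0 0 0 0 1;0 0 0 0 0 0 1;0 0 0 0 0 -4 1;0 0 0 0 0 -9 1;0 0 0 0 0 -15 1;0 0 0 -4 1 -19 1;0 0 0 -9 2.5 -19 1;0 0 0 -11.5 3 -19 1;0 0 0 -11.5 3 -19 1;0 0 0 -11.5 3 -19 1"
}}

```text
time_s: 7.18
tcp_pos: [545.4, 353.1, 216.4]
ee_rot: [-180.0, -0.1, 179.3]
wrist_force: [-0.1, 0.1, 0.2]
gripper_width: 1.0
```

```bash
python3 w.py w3; python3 - <<'E'
from h import *; import pickle
s=pickle.load(open('w3.pkl','rb'));p=optics.camera_params('wrist');im=cv2.imread('pics/w3.png');h=cv2.cvtColor(im,cv2.COLOR_BGR2HSV)
m=(((h[:,:,0]>170)|(h[:,:,0]<8))&(h[:,:,1]>150)&(h[:,:,2]>80)).astype(np.uint8)
_,l,st,ce=cv2.connectedComponentsWithStats(m)
for i in range(1,len(st)):
    if st[i,4]>300: print(st[i],ce[i],onplane(ce[i],150,p,s)[0].round(1))
E
```

```text
7.175 [545.4 353.1 216.4] [-1.7998e+02 -7.0000e-02  1.7926e+02]
[   0   18   33   45 1162] [14.3141136  41.94492255] [426.9 187.6 150. ]
[608 113  22  20 311] [618.59163987 122.67202572] [474.2 528.6 150. ]
[ 304  244   67   73 3900] [336.31076923 280.45307692] [570.8 364.8 150. ]
[519 454  46  26 785] [539.55541401 469.30700637] [729.  520.8 150. ]
```

View pics/w3.png

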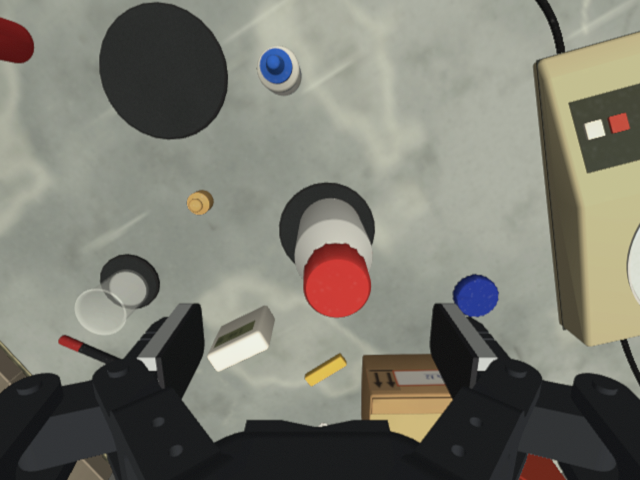

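The dropper bottle stands upright at (280,70). The wash cap is at (337,282) and the XL mat is free at (163,70). Now grasp the cap.

{"fn": "apply_moves", "kwargs": {
  "plan": "0 0 0 -2.8 1.1 0 1;0 0 0 -2.8 1.1 3 1;0 0 0 -2.8 1.1 7 1;0 0 0 -2.8 1.1 9.4 1;0 0 0 -2.8 1.1 9.4 1;0 0 0 -2.8 1.1 9.4 0.3;0 0 0 -2.8 1.1 9.4 -1;0 0 0 -2.8 1.1 9.4 -1;0 0 0 -2.8 1.1 9.4 -1;0 0 0 -2.8 1.1 9.4 -1",
  "newtons": 60
}}

```text
time_s: 8.48
tcp_pos: [575.8, 364.8, 125.8]
ee_rot: [179.8, 0.3, 179.3]
wrist_force: [0.5, -0.5, 6.4]
gripper_width: 0.491
```

```bash
python3 - <<'E'
from h import *; import pickle
from scipy.optimize import least_squares
s=pickle.load(open('w3.pkl','rb'));p=optics.camera_params('wrist');im=cv2.imread('pics/w3.png')
m=(im.max(2)<75).astype(np.uint8);_,lab,st,ce=cv2.connectedComponentsWithStats(m)
for k,(u,v) in {'XL':(163,70),'L':(330,190),'S':(130,265)}.items():
    i=lab[v,u]; cs,_=cv2.findContours((lab==i).astype(np.uint8),0,cv2.CHAIN_APPROX_NONE); c=max(cs,key=len)[:,0,:].astype(float)
    X=onplane(c,5,p,s)[:,:2]
    r=least_squares(lambda q:np.hypot(*(X-q[:2]).T)-q[2],[*X.mean(0),40],loss='soft_l1',f_scale=1)
    print(k,st[i,4],r.x[:2].round(1),'diam',(2*r.x[2]).round(1))
E
```

```text
XL 13650 [426.6 214.4] diam 114.5
L 2363 [575.8 361.6] diam 93.3
S 1202 [629.4 153.5] diam 58.6
```

{"fn": "apply_moves", "kwargs": {
  "plan": "0 0 0 0 0 -1.5 -1;0 0 0 0 0 -3.5 -1;0 0 0 0.7 -0.7 -4.5 -1;0 0 0 2.5 -2.6 -4.5 -1;0 0 0 4.7 -4.9 -4.5 -1;0 0 0 6.9 -7.1 -4.5 -1;0 0 0 9.1 -9.4 -4.5 -1;0 0 0 11.3 -11.6 -4.5 -1;0 0 0 13.2 -13.5 -4.5 -1;0 0 0 14.3 -14.7 -4.5 -1;0 0 0 14.8 -15 -4.5 -1;0 0 0 14.8 -15 -4.5 -1"
}}

```text
time_s: 9.98
tcp_pos: [424.2, 215.7, 167.6]
ee_rot: [180.0, 0.0, 179.2]
wrist_force: [-0.2, -0.2, -2.1]
gripper_width: 0.492
```

```bash
python3 - <<'E'
from h import *
a=optics.camera("side")[0][170:400,180:500,::-1];b=optics.camera("scene")[0][150:380,250:570,::-1]
cv2.imwrite('pics/s2.png',np.hstack([a,b]))
s=ctrl.get_state();print(s['tcp_pos'],s['wrist_force'],s['gripper_width'])
E
```

```text
[424.75202483 216.09358276 167.54896907] [-0.40391127  0.54965771 -1.54618891] 0.4913398999152273
```

View pics/s2.png

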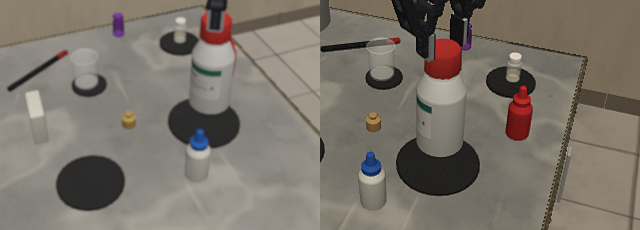

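The bottle hangs upright above the XL mat (side view (210,90), mat (205,122)). Lower it and release.

{"fn": "apply_moves", "kwargs": {
  "plan": "0 0 0 -0.3 0 1.5 -1;0 0 0 -0.3 0 3 -1;0 0 0 -0.3 0 3.8 -1;0 0 0 -0.3 0 4.2 -1;0 0 0 -0.3 0 4.3 -1;0 0 0 -0.3 0 4.3 -1;0 0 0 -0.3 0 4.3 0.2;0 0 0 -0.3 0 4.3 1;0 0 0 -0.3 0 4.3 1;0 0 0 -0.3 0 4.3 1;0 0 0 -0.3 0 4.3 1"
}}

```text
time_s: 11.45
tcp_pos: [427.5, 215.8, 124.5]
ee_rot: [180.0, -0.0, 179.3]
wrist_force: [0.2, -0.1, 0.1]
gripper_width: 1.003
```

{"fn": "apply_moves", "kwargs": {
  "plan": "0 0 0 0 0 -4 1;0 0 0 0 0 -7 1;0 0 0 -6 -2.2 -7 1;0 0 0 -12 -4.4 -7 1;0 0 0 -17.4 -6.2 -4 1;0 0 0 -17.4 -6.2 -2 1;0 0 0 -17.4 -6.2 -2 1;0 0 0 -17.4 -6.2 -2 1"
}}

```text
time_s: 12.45
tcp_pos: [600.5, 151.9, 145.9]
ee_rot: [180.0, 0.1, 179.3]
wrist_force: [-0.2, -0.4, 1.1]
gripper_width: 1.003
```

```bash
python3 w.py w4
```

```text
12.45 [600.5 151.9 145.9] [1.7998e+02 6.0000e-02 1.7928e+02]
```

View pics/w4.png

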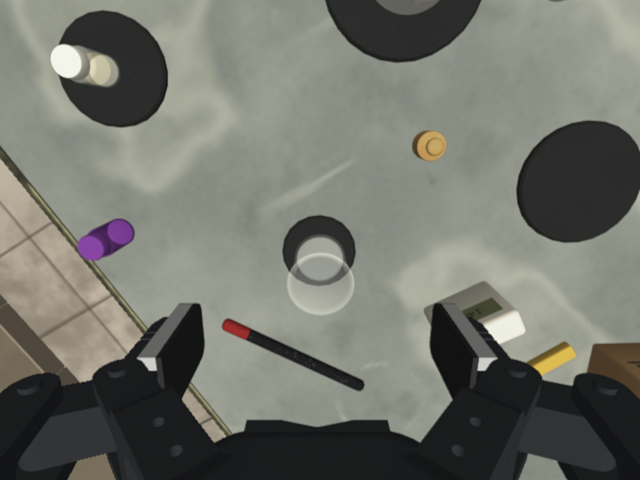

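Rim centre (321,284), base (320,260), small mat (319,250), medium mat (115,70), large mat (580,181), weight (430,146). The wash bottle stands on the XL mat at top.

```bash
cat > mats.py <<'E'
import sys
from h import *; import pickle
from scipy.optimize import least_squares
n=sys.argv[1]
s=pickle.load(open(n+'.pkl','rb'));p=optics.camera_params('wrist');im=cv2.imread(f'pics/{n}.png')
m=(im.max(2)<75).astype(np.uint8);_,lab,st,ce=cv2.connectedComponentsWithStats(m)
for a in sys.argv[2:]:
    v=a.split(','); u,w=int(v[0]),int(v[1])
    if len(v)==3: print('pt',v,onplane((u,w),float(v[2]),p,s)[0].round(1)); continue
    i=lab[w,u]; cs,_=cv2.findContours((lab==i).astype(np.uint8),0,cv2.CHAIN_APPROX_NONE); c=max(cs,key=len)[:,0,:].astype(float)
    c=c[(c[:,0]>1)&(c[:,0]<638)&(c[:,1]>1)]
    X=onplane(c,5,p,s)[:,:2]
    r=least_squares(lambda q:np.hypot(*(X-q[:2]).T)-q[2],[*X.mean(0),40],loss='soft_l1',f_scale=1)
    print(v,st[i,4],r.x[:2].round(1),'diam',(2*r.x[2]).round(1))
E
python3 mats.py w4 300,230 130,50 580,181 321,284,64 320,261,6
```

```text
['300', '230'] 1799 [629.7 152.2] diam 58.2
['130', '50'] 7926 [488.6   2.9] diam 77.2
['580', '181'] 11743 [576.5 361. ] diam 97.2
pt ['321', '284', '64'] [635.1 153.7  64. ]
pt ['320', '261', '6'] [639.1 153.4   6. ]
```

{"fn": "apply_moves", "kwargs": {
  "plan": "0 0 0 -3.6 0.2 2 1;0 0 0 -3.6 0.2 6 1;0 0 0 -3.6 0.2 10 1;0 0 0 -3.6 0.2 13 1;0 0 0 -3.6 0.2 13 1;0 0 0 -3.6 0.2 13 0.3;0 0 0 -3.6 0.2 13 -1;0 0 0 -3.6 0.2 13 -1;0 0 0 -3.6 0.2 13 -1;0 0 0 -3.6 0.2 13 -1",
  "newtons": 30
}}

```text
time_s: 13.75
tcp_pos: [638.8, 153.3, 18.1]
ee_rot: [180.0, 0.3, 179.3]
wrist_force: [-1.0, 0.4, 7.0]
gripper_width: 0.511
```

{"fn": "apply_moves", "kwargs": {
  "plan": "0 0 0 0 0 -3 -1;0 0 0 0 0 -7 -1;0 0 0 0 0 -8.5 -1;0 0 0 1 3.3 -8.5 -1;0 0 0 2.5 8 -8.5 -1;0 0 0 4 13 -8.5 -1;0 0 0 5.5 18 -8.5 -1;0 0 0 6.4 20.8 -8.5 -1;0 0 0 6.4 20.8 -8.5 -1;0 0 0 6.4 20.8 -8.5 -1"
}}

```text
time_s: 15.0
tcp_pos: [575.4, 361.1, 98.9]
ee_rot: [-179.9, -0.0, 179.2]
wrist_force: [0.0, 0.0, -0.1]
gripper_width: 0.512
```

{"fn": "apply_moves", "kwargs": {
  "plan": "0 0 0 0 0 3 -1;0 0 0 0 0 6 -1;0 0 0 0 0 7.8 -1;0 0 0 0 0 8.2 -1;0 0 0 0 0 8.4 -1;0 0 0 0 0 8.4 -1"
}}

```text
time_s: 15.75
tcp_pos: [576.6, 361.5, 17.3]
ee_rot: [180.0, 0.1, 179.2]
wrist_force: [-1.1, -2.6, 4.3]
gripper_width: 0.513
```

{"fn": "apply_moves", "kwargs": {
  "plan": "0 0 0 0 0 0 0.2;0 0 0 0 0 0 1;0 0 0 0 0 0 1;0 0 0 0 0 0 1;0 0 0 0 0 -4 1;0 0 0 0 0 -9 1;0 0 0 2 -5 -13 1;0 0 0 4 -10 -18 1;0 0 0 5 -16 -20 1;0 0 0 5 -18 -20 1;0 0 0 5 -18 -20 1;0 0 0 5 -18 -20 1"
}}

```text
time_s: 17.25
tcp_pos: [523.0, 182.9, 215.3]
ee_rot: [180.0, -0.0, 179.2]
wrist_force: [0.2, 0.3, -1.2]
gripper_width: 0.998
```

```bash
python3 w.py w5
```

```text
17.25 [523.  182.9 215.3] [ 1.7996e+02 -2.0000e-02  1.7924e+02]
```

View pics/w5.png

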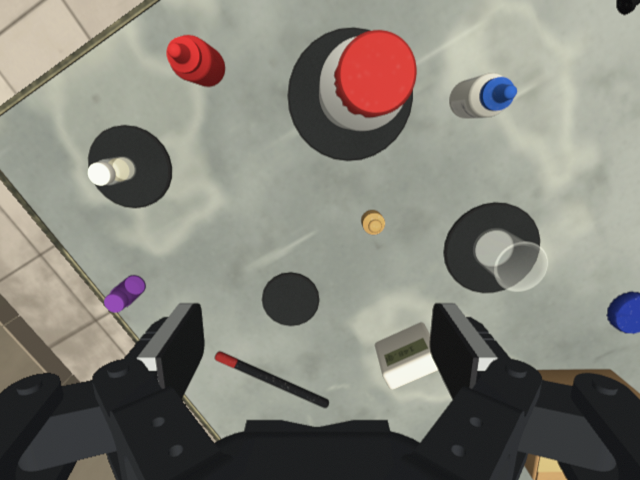

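Beaker stands at (497,250) centred on its mat (492,248), the wash cap is at (376,73) over the XL mat (351,94), the small mat is empty (291,298), and the vial's cap is at (99,174).

```bash
python3 mats.py w5 291,298 115,150 460,250 300,100 376,73,156 99,174,52 522,267,64 495,250,7 122,168,8
```

```text
['291', '298'] 2347 [629.7 152.4] diam 60.2
['115', '150'] 4252 [487.7   3. ] diam 76.5
['460', '250'] 4124 [575.5 360.2] diam 94.2
['300', '100'] 5833 [426.8 214. ] diam 111.9
pt ['376', '73', '156'] [424.1 215.8 156. ]
pt ['99', '174', '52'] [488.5  -2.9  52. ]
pt ['522', '267', '64'] [573.7 362.4  64. ]
pt ['495', '250', '7'] [576.7 364.2   7. ]
pt ['122', '168', '8'] [488.2  -4.5   8. ]
```

{"fn": "apply_moves", "kwargs": {
  "plan": "0 0 0 1 -6 0 1;0 0 0 2.5 -12 3 1;0 0 0 3.3 -18.6 8 1;0 0 0 3.3 -18.6 11 1;0 0 0 3.3 -18.6 12 1;0 0 0 3.3 -18.6 16 1;0 0 0 3.3 -18.6 19 1;0 0 0 3.3 -18.6 20 1;0 0 0 3.3 -18.6 20 1;0 0 0 3.3 -18.6 20 0.2;0 0 0 3.3 -18.6 20 -0.4"
}}

```text
time_s: 18.68
tcp_pos: [489.1, -3.1, 17.3]
ee_rot: [-180.0, 0.2, 179.3]
wrist_force: [-0.4, 0.3, 0.4]
gripper_width: 0.6
```

{"fn": "apply_moves", "kwargs": {
  "plan": "0 0 0 0 0 0 -1;0 0 0 0 0 0 -1;0 0 0 0 0 0 -1;0 0 0 0 0 0 -1;0 0 0 0 0 -3 -1;0 0 0 0 0 -6 -1;0 0 0 0 0 -6 -1",
  "newtons": 25
}}

```text
time_s: 19.55
tcp_pos: [489.6, -3.7, 77.9]
ee_rot: [-179.9, 0.3, 179.2]
wrist_force: [0.6, -0.4, -0.5]
gripper_width: 0.213
```

{"fn": "apply_moves", "kwargs": {
  "plan": "0 0 0 -2.5 2.8 0 -1;0 0 0 -6 6.8 0 -1;0 0 0 -9.5 10.8 0 -1;0 0 0 -12.5 14.3 0 -1;0 0 0 -13.9 15.8 0 -1;0 0 0 -13.9 15.8 0 -1;0 0 0 -13.9 15.8 2 -1;0 0 0 -13.9 15.8 4 -1;0 0 0 -13.9 15.8 5.5 -1;0 0 0 -13.9 15.8 6 -1;0 0 0 -13.9 15.8 6.1 -1;0 0 0 -13.9 15.8 6.1 -1"
}}

```text
time_s: 21.05
tcp_pos: [628.0, 152.4, 16.3]
ee_rot: [-180.0, -0.0, 179.2]
wrist_force: [-2.9, 0.7, 5.7]
gripper_width: 0.215
```

{"fn": "apply_moves", "kwargs": {
  "plan": "0 0 0 0 0 0 -0.4;0 0 0 0 0 0 0.2;0 0 0 0 0 0 1;0 0 0 0 0 0 1;0 0 0 0 0 -4 1;0 0 0 0 0 -10 1;0 0 0 3 2.5 -15 1;0 0 0 7 6 -19 1;0 0 0 11 10 -19 1;0 0 0 13 11.7 -19 1;0 0 0 13 11.7 -19 1;0 0 0 13 11.7 -19 1"
}}

```text
time_s: 22.55
tcp_pos: [500.7, 271.4, 204.4]
ee_rot: [-180.0, 0.0, 179.2]
wrist_force: [-0.3, -1.1, -0.5]
gripper_width: 0.996
```

```bash
python3 w.py w6
```

```text
22.55 [500.7 271.4 204.4] [-1.7997e+02  2.0000e-02  1.7924e+02]
```

View pics/w6.png

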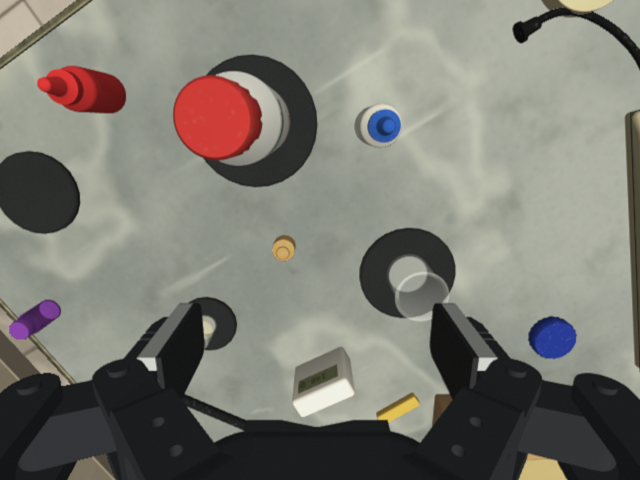

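Dropper bottle (384,126) stands upright, the vial base is partly behind the finger at (208,328) on the small mat (210,323), and the medium mat is free (38,192).

```bash
python3 mats.py w6 38,192 386,126,85 380,127,60
```

```text
['38', '192'] 5243 [487.7   2.3] diam 78.8
pt ['386', '126', '85'] [430.  321.1  85. ]
pt ['380', '127', '60'] [430.9 320.7  60. ]
```

{"fn": "apply_moves", "kwargs": {
  "plan": "0 0 0 3.5 2.5 0 0.5;0 0 0 7.1 5 0 0.5;0 0 0 7.1 5 2 0.5;0 0 0 7.1 5 6 0.5;0 0 0 7.1 5 11 0.5;0 0 0 7.1 5 15 0.5;0 0 0 7.1 5 17.6 0.5;0 0 0 7.1 5 17.6 0.5;0 0 0 7.1 5 17.6 -0.2;0 0 0 7.1 5 17.6 -1;0 0 0 7.1 5 17.6 -1;0 0 0 7.1 5 17.6 -1",
  "newtons": 30
}}

```text
time_s: 24.1
tcp_pos: [431.5, 323.5, 30.6]
ee_rot: [179.9, 0.2, 179.2]
wrist_force: [0.5, 0.9, 4.4]
gripper_width: 0.284
```

{"fn": "apply_moves", "kwargs": {
  "plan": "0 0 0 0 0 0 0.2;0 0 0 0 0 0 0.3;0 0 0 0 0 0.4 0.3;0 0 0 0 0 0.6 0.3;0 0 0 0 0 0.6 -0.4;0 0 0 0 0 0.6 -1;0 0 0 0 0 0.6 -1;0 0 0 0 0 0.6 -1;0 0 0 0 0 0.6 -1"
}}

```text
time_s: 25.22
tcp_pos: [429.8, 322.7, 22.6]
ee_rot: [-180.0, -0.0, 179.2]
wrist_force: [-0.4, 0.7, -0.4]
gripper_width: 0.362
```

```bash
python3 - <<'E'
from h import *
a=optics.camera("side")[0][170:400,180:500,::-1];b=optics.camera("scene")[0][190:420,170:490,::-1]
cv2.imwrite('pics/s3.png',np.hstack([a,b]))
s=ctrl.get_state();print(s['tcp_pos'],s['wrist_force'],s['gripper_width'])
E
```

```text
[429.86851478 322.72076558  22.61435802] [ 0.03917993  0.17797573 -0.84749635] 0.3656375098572302
```

View pics/s3.png

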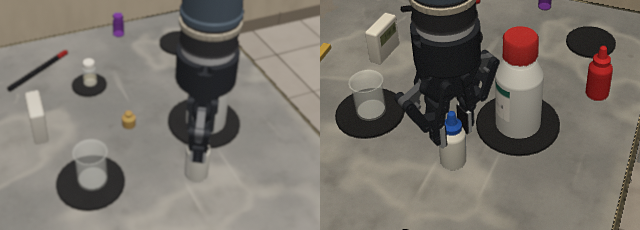

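Wrist grip is now solid on the body; the vial stands on the small mat (90,84 left half) and the beaker on the large. I carry the dropper bottle high over everything to the medium mat.

{"fn": "apply_moves", "kwargs": {
  "plan": "0 0 0 0 0 -3 -1;0 0 0 0 0 -8 -1;0 0 0 0 0 -13 -1;0 0 0 0 0 -17 -1;0 0 0 0 0 -18 -1;0 0 0 -1 -5 -18 -1;0 0 0 -2 -10 -18 -1;0 0 0 -3 -15 -18 -1;0 0 0 -4 -20 -18 -1;0 0 0 -5 -25 -18 -1;0 0 0 -6 -30 -18 -1;0 0 0 -6.2 -31.8 -18 -1"
}}

```text
time_s: 26.82
tcp_pos: [487.2, 1.6, 200.8]
ee_rot: [-180.0, -0.2, 179.1]
wrist_force: [-0.7, -0.3, 0.1]
gripper_width: 0.362
```

{"fn": "apply_moves", "kwargs": {
  "plan": "0 0 0 0 0 0 -1;0 0 0 0 0 4 -1;0 0 0 0 0 8 -1;0 0 0 0 0 12 -1;0 0 0 0 0 14 -1;0 0 0 0 0 14 -1;0 0 0 0 0 14 -1"
}}

```text
time_s: 27.7
tcp_pos: [488.2, 4.9, 63.6]
ee_rot: [180.0, 0.1, 179.3]
wrist_force: [-0.7, -0.5, -0.8]
gripper_width: 0.369
```

```bash
python3 - <<'E'
from h import *
s=ctrl.get_state();print(s['tcp_pos'],s['wrist_force'],s['gripper_width'],s['ee_rot'])
E
```

```text
[488.23605519   4.93601408  63.58855051] [-0.70077338 -0.54029967 -0.76413274] 0.3686854926988345 [1.79987534e+02 7.80207176e-02 1.79342141e+02]
```

Lower 35 mm, release, and back off to look.

{"fn": "apply_moves", "kwargs": {
  "plan": "0 0 0 0 0 2 -1;0 0 0 0 0 3.2 -1;0 0 0 0 0 3.55 -1;0 0 0 0 0 3.55 -1;0 0 0 0 0 3.55 -0.4;0 0 0 0 0 3.55 0.2;0 0 0 0 0 3.55 0.6;0 0 0 0 0 3.55 0.6;0 0 0 0 0 0 0.6;0 0 0 0 0 -5 0.6;0 0 0 0 0 -11 0.6;0 0 0 0 0 -16 0.6"
}}

```text
time_s: 29.2
tcp_pos: [487.8, 3.9, 224.9]
ee_rot: [-180.0, 0.1, 179.2]
wrist_force: [0.3, -0.1, -0.4]
gripper_width: 0.799
```

{"fn": "apply_moves", "kwargs": {
  "plan": "0 0 0 0 6 0 0.6;0 0 0 0 12 0 0.6;0 0 0 0 16 0 1;0 0 0 0 16 0 1;0 0 0 0 16 0 1;0 0 0 0 16 0 1"
}}

```text
time_s: 29.95
tcp_pos: [489.9, 162.7, 222.6]
ee_rot: [-180.0, -0.0, 179.1]
wrist_force: [-0.2, 0.3, -0.2]
gripper_width: 1.001
```

```bash
python3 w.py w7
```

```text
29.95 [489.9 162.7 222.6] [-1.7998e+02 -1.0000e-02  1.7915e+02]
```

View pics/w7.png

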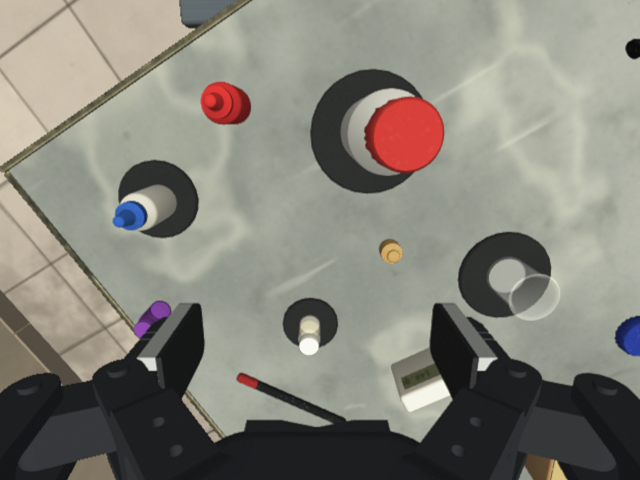

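All four stand upright on their mats: dropper (128,216)/mat (158,199), vial cap (309,345)/mat (310,322), wash cap (404,134)/mat (370,131), beaker rim (535,297)/mat (505,274). Check the numbers.

```bash
python3 mats.py w7 185,220 300,312 480,260 340,100 123,217,94 309,345,52 310,325,8 535,297,64 404,134,156 391,248,32
```

```text
['185', '220'] 2917 [487.6   1.9] diam 76.5
['300', '312'] 1491 [628.7 152.3] diam 58.3
['480', '260'] 3834 [575.5 360.1] diam 94.3
['340', '100'] 5324 [426.7 213.5] diam 111.5
pt ['123', '217', '94'] [484.9   9.4  94. ]
pt ['309', '345', '52'] [627.9 152.   52. ]
pt ['310', '325', '8'] [630.2 152.2   8. ]
pt ['535', '297', '64'] [573.3 362.   64. ]
pt ['404', '134', '156'] [423.5 214.2 156. ]
pt ['391', '248', '32'] [534.2 233.6  32. ]
```

```bash
python3 - <<'E'
from h import *
print(workorder.finish_job(), ctrl.get_state()['time_s'])
E
```

```text
the job is handed in; nothing more can be done
the job is handed in; nothing more can be done
```

All four containers were moved to their own mats, and the job was handed in about 30 s into the 144 s allowed. I parked the dropper bottle on the bench, then moved the wash bottle to the 116 mm mat, the beaker to the 98 mm mat and the vial to the 62 mm mat. Last, the dropper bottle went from the bench to the 80 mm mat.

In the final wrist view all four stand upright and released, with the gripper clear of everything.

| Container | Offset from mat centre |
|---|---|
| vial | about 1 mm |
| beaker | about 3 mm |
| wash bottle | about 3 mm |
| dropper bottle | about 3 mm from the release pose; 8 mm from a rough reading of the nozzle tip |

- **Camera disagreement:** the wrist and scene cameras gave mat positions 4–7 mm apart in y. I mostly followed the wrist camera, so the true offsets could be a few millimetres larger than shown, against the 15 mm allowed.
- **Bystanders:** I only read the weight roughly, using a plane 6 mm too high. That put it about 7 mm from its first position, or about 2–3 mm after a correction I estimated but did not measure. I judged the timer by eye only, and it looked undisturbed.
- **Dropper bottle grip:** my second grip on it came out narrower than the first, so I opened and gripped again lower before lifting.

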